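# Put away the remedies after the workshop

### The arm

A 7-joint arm with a two-finger parallel gripper is mounted at the origin on the work surface. World frame = base frame: x ahead of the robot, y to its left, z up, the work surface at z = 0. Lengths are in mm, angles in rad, forces in N, time in s.
With the tool pointing down it reaches from about 400 to 875 mm from the base axis. Payload 4.4 kg.
Tool frame: the origin (TCP) lies on the centre line of the jaws, within the pads' length; the fingertips stand 19 mm ahead of it and the grasp point (between the pads) is the TCP; z points along the fingers, y is the line along which they close (so a half turn about z gives the same grasp; the last joint's range is limited). The gripper opens to 85 mm and grips with 20 to 120 N. Pads are 22 mm wide; open, the fingers measure 114 mm over their backs; the gripper's body (76 mm by 85 mm) begins 54 mm behind the grasp point. The pads swing forward as they close: fully open they stand 13 mm farther back than shut.
Start: joints at [-1.228, 0.628, 0.038, 1.517, -0.027, 0.996, -0.02], TCP at [258.359, 596.463, 250.313] pointing down, gripper open.
Joint ranges: [-3.06, 3.06], [-0.37, 2.12], [-1.25, 1.32], [0.18, 2.47], [-1.1, 4.24], [0.23, 1.98], [-2.94, 2.94]. Speed limits (rad/s): [2.57, 2.57, 3.14, 3.14, 3.14, 3.14, 3.14].

### API

Orientations are given as [roll, pitch, yaw] about the fixed x, y, z axes, in that order (R = Rz(yaw) Ry(pitch) Rx(roll)).
In Python, from cell import ctrl, viewer, silhouettes gives the robot as it stands.
- The arm moves only by the shell command python3 -m creep 'ROWS'. ROWS is JSON, a list of rows, each an object with "jaw": the gripper command: -1 is shut, 1 is fully open, values between are in proportion; "xyz": the shift along the tool's x, y, z in mm, a list of three; "angular": the turn, a rotation vector about the tool's x, y, z in rad, a list of three. In form: [{"jaw": jaw, "xyz": [tx, ty, tz], "angular": [rx, ry, rz]}, ...]. A call has 1 to 12 rows; each row is the pose to reach, as a shift and turn from the pose commanded when the call began, along the tool's axes at that moment; what a row does not reach only later rows make up. A row lasts 1/8 s, in which the tool goes at most 62.5 mm and 10.7 degrees, less where a joint would pass 70% of its speed; a pose out of reach is approached as far as the arm can. A call with a gripper value outside its range is refused whole. The fingers move at their own pace and stop on an object; the grip force is fixed at half the most. Time passes only in rows, so rows that repeat a pose let the fingers close. It gives the time, the measured TCP pose, the force, the opening and the grip force at its end, in the units of the state.
- ctrl.read_state(): the state, without advancing time (a new reading comes with each control period).
- viewer.get_image(name): name is "scene" or "top" or "wrist"; returns (picture, depth): 384x512x3 uint8, red, green, blue; 384x512 float32, mm along the optical axis (not along the pixel's ray), 0 where there is no reading.
- viewer.camera_model(name): a dict with "fx", "fy", "cx", "cy" (pixels), "dist" ([k1, k2, p1, p2, k3] as OpenCV has them; the pictures are not rectified), "T" (4x4, takes a point from camera to world coordinates). Camera axes: x right, y down, z forward; pixel columns grow to the right and rows downward; lengths in mm; the calibration is good to about 2 mm. A picture is of the moment at which its call begins: read the wrist's pose just before it. camera_model takes no time and is no camera call; for the wrist camera it gives the pose at the moment of the call.
- ctrl.finish_job(): hands the job in; it is judged then, once.
Trained networks look in the newest picture that a camera, given by its name, has taken for a name from the list of things; names that differ only in an ending like _2 or _b are one class to them, and where a whole thing is asked for, a point or a joint stands for the part that bears it (a point fixed in the world has none). Each returns a list of dicts, best first, with "score" (0 to 1); they miss things now and then, are a little off and sometimes report something else, mostly with a low value. They report only what shows in the picture. A call takes as long as a camera call. They do not tell look-alikes from the thing itself.
- silhouettes(camera, target): "pixels" (384x512 bool, what is visible of it) and "xy" ([column, row] in pixels, amid what is visible of it).
The state is a dict: "clock": time; "qpos": joint angles; "qd": joint speeds; "tau": joint torques, N m; "eef_pos": TCP position; "tool_rot": TCP orientation; "force": force on the tool from outside, world axes, zero at the start; "torque": the same for the moment, N m; "width": finger opening in mm; "gripper_force": force on a finger pad.
Only numpy, scipy, OpenCV 4.12 (cv2) and the standard library are available. Lean on these libraries where they do the work, as an engineer would, in place of code of your own. Each camera call takes 0.05 s, during which the arm holds its last target. There are 200 camera calls.

### The job

Sort the five loose bottles and jars at the front of the table into the trays: the two brown bottles with white caps into the white tray, the brown bottle with the green cap into the green tray, and the two squat gold-lidded jars into the wooden tray, each standing upright on the floor of a bay of its own. Set them down rather than dropping them, and leave the glass beaker and the little blue dish where they stand.

Things in the scene. Friction and masses are not known exactly. Their poses are not given: they have to be found in the camera images.
- oil_a_centre (a point): Loose upright brown glass bottle with a white screw cap and a blue label; 38 mm diameter body, straight-sided from its base to 60 mm up, then a shoulder and a 27 mm cap; 90 mm tall overall, about 100 g. The point is on its axis half-way up (45 mm above its base); z along its axis, up.
- oil_b_centre (a point): Loose upright brown glass bottle with a white screw cap and a yellow label; 38 mm diameter body, straight-sided from its base to 60 mm up, then a shoulder and a 27 mm cap; 90 mm tall overall, about 100 g. The point is on its axis half-way up (45 mm above its base); z along its axis, up.
- tonic_centre (a point): Loose upright brown glass bottle with a green screw cap and a cream paper label; 38 mm diameter body, straight-sided from its base to 60 mm up, then a shoulder and a 27 mm cap; 90 mm tall overall, about 100 g. The point is on its axis half-way up (45 mm above its base); z along its axis, up.
- salve_a_centre (a point): Loose upright squat salve jar, white glazed with a green band, with a gold-coloured metal lid; jar 44 mm diameter, lid 46 mm, 56 mm tall overall, about 120 g. The point is on its axis half-way up (28 mm above its base); z along its axis, up.
- salve_b_centre (a point): Loose upright squat salve jar, brown glass with a cream paper band, with a gold-coloured metal lid; jar 44 mm diameter, lid 46 mm, 56 mm tall overall, about 120 g. The point is on its axis half-way up (28 mm above its base); z along its axis, up.
- tray_white: Fixed low two-bay tray, painted white, lying flat on the table, 74 mm (its x) by 148 mm (its y), its long side roughly across the robot's front (turned by up to 7 degrees). Origin: centre of the underside, on the table. Floor 3 mm thick; rim and middle divider only 10 mm high from the table. Two square bays 64 by 64 mm, centred at x = 0, y = +37 and y = -37 mm in its frame; a bay takes one bottle or jar.
- tray_green: Fixed low two-bay tray, painted green, lying flat on the table, 74 mm (its x) by 148 mm (its y), its long side roughly across the robot's front (turned by up to 7 degrees). Origin: centre of the underside, on the table. Floor 3 mm thick; rim and middle divider only 10 mm high from the table. Two square bays 64 by 64 mm, centred at x = 0, y = +37 and y = -37 mm in its frame; a bay takes one bottle or jar.
- tray_wood: Fixed low two-bay tray, pale bare wood, lying flat on the table, 74 mm (its x) by 148 mm (its y), its long side roughly across the robot's front (turned by up to 7 degrees). Origin: centre of the underside, on the table. Floor 3 mm thick; rim and middle divider only 10 mm high from the table. Two square bays 64 by 64 mm, centred at x = 0, y = +37 and y = -37 mm in its frame; a bay takes one bottle or jar.
- beaker_centre (a point): Bystander: small clear glass beaker, open at the top, 54 mm diameter, 60 mm tall, loose, standing among the bottles. The point is on its axis half-way up (30 mm).
- dish_centre (a point): Bystander: little blue ceramic dish, 60 mm diameter at the rim, 34 mm tall, loose, standing among the bottles. The point is on its axis half-way up (17 mm).
There are look-alikes about, which are no part of the job. What is shaped like the part that bears oil_b_centre but pink or red is not meant.

How it is judged:
By the outcome, as a careful person would: the job done as asked, in the order asked, and still so for the second after the job is handed in, with the robot touching nothing.
It also fails if it takes over 115 s, if anything falls off the work surface, if the arm or the gripper's body presses on something with over 40 N, if the wrist force passes 120 N, or if a joint passes its speed limit or range.

## Working session

There is one attempt and no reset: what is moved stays moved. The work goes in short steps, Python scripts to look and compute and a shell command to move; the robot and the scene stay as the last step left them, time stands still between calls to the robot, and variables do not carry over. Pictures are saved under pics/ and viewed, at most 14 in all, crops included, and the job is handed in when it is done.

```bash
mkdir -p pics; ls
cat > h.py <<'E'
import numpy as np, cv2
from cell import ctrl, viewer, silhouettes
def world(cam, pts, depth):
    m=viewer.camera_model(cam); K=np.array([[m['fx'],0,m['cx']],[0,m['fy'],m['cy']],[0,0,1.]])
    p=np.asarray(pts,float).reshape(-1,1,2)
    n=cv2.undistortPoints(p,K,np.array(m['dist'])).reshape(-1,2)
    d=np.asarray(depth,float).reshape(-1,1)
    c=np.hstack([n*d,d]); T=np.array(m['T']); return c@T[:3,:3].T+T[:3,3]
def cloud(cam,depth,mask):
    r,c=np.nonzero(mask&(depth>0)); return world(cam,np.c_[c,r],depth[r,c])
E
python3 - <<'E'
from h import *
s=ctrl.read_state(); print(s['clock'],s['eef_pos'],s['tool_rot'],s['width'])
for cam in ['top','scene']:
    im,d=viewer.get_image(cam); cv2.imwrite(f'pics/{cam}0.png',im[:,:,::-1]); m=viewer.camera_model(cam); print(cam,np.round(np.array(m['T']),2).tolist())
    for t in ['oil_a_centre','tonic_centre','salve_a_centre','tray_white','tray_green','tray_wood','beaker_centre','dish_centre']:
        for o in silhouettes(cam,t):
            P=cloud(cam,d,o['pixels'])
            if len(P)<5: print(t,'few');continue
            z=np.percentile(P[:,2],97); top=P[P[:,2]>z-8]
            col=np.median(im[o['pixels']],0)
            print(cam,t,round(o['score'],2),np.round(o['xy']),'ztop',round(z),'ctr',np.round((top.max(0)+top.min(0))/2)[:2],np.round(np.median(P,0)),'n',len(P),col)
E
```

```text
pics
0.0 [258.10328378 595.89759067 249.37594134] [-3.13965059e+00  1.62775217e-05  2.73281724e+00] 85.3378564132752
top [[-0.01, -1.0, 0.09, 436.99], [-1.0, 0.01, 0.01, 1.28], [-0.01, -0.09, -1.0, 1091.77], [0.0, 0.0, 0.0, 1.0]]
top oil_a_centre 0.71 [191. 158.] ztop 13 ctr [621. 176.] [621. 175.   4.] n 1571 [253. 254. 249.]
top oil_a_centre 0.58 [300. 201.] ztop 94 ctr [ 490. -117.] [ 489. -114.   66.] n 218 [148.  89.  83.]
top oil_a_centre 0.21 [335. 201.] ztop 93 ctr [ 488. -204.] [ 487. -197.   71.] n 207 [178.5 143.5  56.5]
top tonic_centre 0.59 [222. 192.] ztop 93 ctr [509.  97.] [506.  92.  77.] n 187 [ 89. 170.  98.]
top salve_a_centre 0.85 [144. 221.] ztop 59 ctr [445. 306.] [443. 299.  55.] n 274 [244. 203.  90.]
top salve_a_centre 0.48 [324. 141.] ztop 13 ctr [ 659. -186.] [ 660. -185.    5.] n 1468 [251. 225. 150.]
top tray_white 0.92 [191. 160.] ztop 13 ctr [621. 175.] [621. 176.   4.] n 1496 [253. 254. 249.]
top tray_green 0.89 [255. 148.] ztop 13 ctr [646.   2.] [646.   3.   5.] n 1504 [ 77. 147. 104.]
top tray_green 0.71 [141. 221.] ztop 59 ctr [445. 306.] [443. 30
[... 869 characters left out ...]
e salve_a_centre 0.63 [325. 164.] ztop 58 ctr [448. 306.] [458. 300.  40.] n 223 [196. 170.  80.]
scene tray_white 0.67 [327. 212.] ztop 11 ctr [622. 178.] [622. 174.   4.] n 888 [250. 248. 240.]
scene tray_white 0.36 [250. 198.] ztop 58 ctr [480.   3.] [493.  -2.  40.] n 354 [178. 139.  78.]
scene tray_wood 0.58 [220. 265.] ztop 12 ctr [ 715. -201.] [ 657. -185.    5.] n 1439 [246. 207. 138.]
scene beaker_centre 0.61 [133. 222.] ztop 62 ctr [ 442. -322.] [ 455. -322.   42.] n 550 [153. 144. 136.]
scene dish_centre 0.62 [305. 180.] ztop 36 ctr [470. 212.] [468. 215.  25.] n 251 [ 99. 126. 156.]
scene dish_centre 0.29 [284. 189.] ztop 91 ctr [512.  99.] [521.  92.  51.] n 366 [147. 129.  68.]
```

```bash
python3 -c "
import cv2
a=cv2.imread('pics/top0.png');cv2.imwrite('pics/top0c.png',cv2.resize(a[90:290,80:430],None,fx=2.25,fy=2.25,interpolation=2))
a=cv2.imread('pics/scene0.png');cv2.imwrite('pics/scene0c.png',cv2.resize(a[110:340,90:410],None,fx=2.5,fy=2.5,interpolation=2))"
```

```text
(no output)
```

View pics/top0c.png

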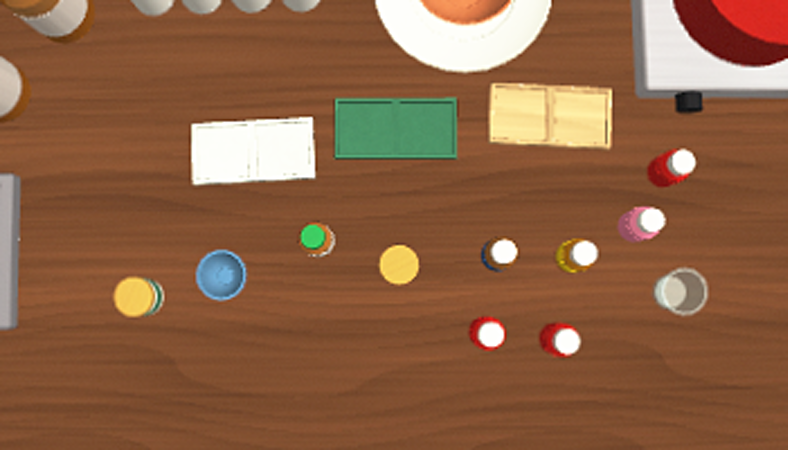

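View pics/scene0c.png

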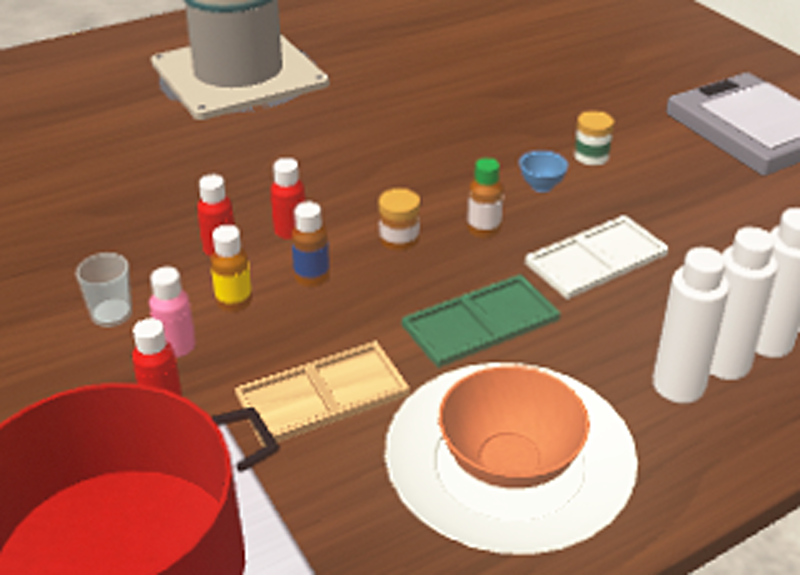

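The top crop shows, left to right: the white/green jar (135,296), dish (220,274), green-cap tonic (313,238), brown jar (400,264), blue-label oil_a (503,252) and yellow-label oil_b (583,253). The pink and red bottles and the beaker are to the right and below. The trays are white, green and wood from left to right, which agrees with the networks' results. Next I'll refine the centres.

```bash
cat > loc.py <<'E'
from h import *
items=dict(oil_a=(491,-113,80,96),oil_b=(488,-204,80,96),tonic=(510,98,80,96),salve_a=(446,306,48,64),salve_b=(480,3,48,64))
def locate(names=items):
    out={}
    for cam in ['top','scene']:
        im,d=viewer.get_image(cam); P=cloud(cam,d,np.ones(d.shape,bool))
        for n in names:
            x,y,a,b=items[n]
            m=(np.hypot(P[:,0]-x,P[:,1]-y)<35)&(P[:,2]>a)&(P[:,2]<b); Q=P[m]
            if len(Q)<8: print(cam,n,len(Q)); continue
            (c,r)=cv2.minEnclosingCircle(Q[:,:2].astype(np.float32)); print(cam,n,np.round(c,1),'r',round(r,1),'top',round(np.percentile(Q[:,2],95)),'n',len(Q))
    return
E
python3 - <<'E'
from loc import *
locate()
for cam in ['top','scene']:
    im,d=viewer.get_image(cam)
    for t in ['tray_white','tray_green','tray_wood']:
        S=[o for o in silhouettes(cam,t) if o['score']>.5]
        if not S: print(cam,t,'none'); continue
        P=cloud(cam,d,S[0]['pixels']); P=P[P[:,2]<20]
        lo,hi=np.percentile(P[:,:2],[1,99],axis=0)
        (c,s,a)=cv2.minAreaRect(P[:,:2].astype(np.float32)); 
        pts=cv2.boxPoints((c,s,a)); e=max([pts[1]-pts[0],pts[2]-pts[1]],key=np.linalg.norm); e=e*np.sign(e[1])/np.linalg.norm(e)
        print(cam,t,np.round(c,1),np.round(s),'bays',np.round(c+37*e,1),np.round(c-37*e,1), 'mid',np.round((lo+hi)/2))
E
```

```text
top oil_a [ 490.5 -116.3] r 13.1 top 95 n 89
top oil_b [ 487.4 -204.7] r 13.7 top 94 n 98
top tonic [509.7  96.3] r 13.4 top 93 n 89
top salve_a [444.7 305.9] r 22.7 top 59 n 227
top salve_b [4.788e+02 2.000e-01] r 22.6 top 60 n 245
scene oil_a [ 491.8 -111.8] r 14.6 top 92 n 75
scene oil_b [ 489.2 -203.3] r 14.2 top 91 n 85
scene tonic [513.  98.] r 15.5 top 91 n 65
scene salve_a [445.8 308.3] r 24.8 top 59 n 112
scene salve_b [480.7   4.6] r 23.6 top 58 n 152
top tray_white [621.5 177.1] [ 77. 151.] bays [620.4 214. ] [622.7 140.1] mid [620. 175.]
top tray_green [647.3   0.8] [149.  82.] bays [648.3  37.8] [646.3 -36.2] mid [645.   2.]
top tray_wood [ 659.7 -187. ] [149.  76.] bays [ 661.9 -150.1] [ 657.4 -224. ] mid [ 660. -186.]
scene tray_white [622.1 177. ] [ 75. 146.] bays [620.7 213.9] [623.6 140. ] mid [622. 177.]
scene tray_green [640.2   6.7] [153.  92.] bays [642.7  43.6] [637.8 -30.2] mid [641.   5.]
scene tray_wood [ 657.8 -178.3] [ 84. 155.] bays [ 657.5 -141.3] [ 658.1 -215.3] mid [ 659. -180.]
```

```bash
python3 -m creep '[{"jaw":1,"xyz":[-496,-560,40],"angular":[0,0,-0.409]},{"jaw":1,"xyz":[-496,-560,40],"angular":[0,0,-0.409]},{"jaw":1,"xyz":[-496,-560,40],"angular":[0,0,-0.409]},{"jaw":1,"xyz":[-496,-560,40],"angular":[0,0,-0.409]},{"jaw":1,"xyz":[-496,-560,40],"angular":[0,0,-0.409]},{"jaw":1,"xyz":[-496,-560,40],"angular":[0,0,-0.409]},{"jaw":1,"xyz":[-496,-560,40],"angular":[0,0,-0.409]},{"jaw":1,"xyz":[-496,-560,40],"angular":[0,0,-0.409]},{"jaw":1,"xyz":[-496,-560,40],"angular":[0,0,-0.409]},{"jaw":1,"xyz":[-496,-560,40],"angular":[0,0,-0.409]},{"jaw":1,"xyz":[-496,-560,40],"angular":[0,0,-0.409]},{"jaw":1,"xyz":[-496,-560,40],"angular":[0,0,-0.409]}]'
```

```text
clock: 2.9
eef_pos: [491.6, -116.6, 210.5]
tool_rot: [3.142, 0.001, -3.141]
force: [1.2, 0.8, 0.8]
width: 85.6
gripper_force: 0.0
```

```bash
python3 -m creep '[{"jaw":1,"xyz":[0,2,60],"angular":[0,0,0]},{"jaw":1,"xyz":[0,2,120],"angular":[0,0,0]},{"jaw":1,"xyz":[0,2,145],"angular":[0,0,0]},{"jaw":1,"xyz":[0,2,165],"angular":[0,0,0]},{"jaw":1,"xyz":[0,2,165],"angular":[0,0,0]},{"jaw":-0.1,"xyz":[0,2,165],"angular":[0,0,0]},{"jaw":-0.3,"xyz":[0,2,165],"angular":[0,0,0]},{"jaw":-1,"xyz":[0,2,165],"angular":[0,0,0]},{"jaw":-1,"xyz":[0,2,165],"angular":[0,0,0]},{"jaw":-1,"xyz":[0,2,165],"angular":[0,0,0]},{"jaw":-1,"xyz":[0,2,165],"angular":[0,0,0]},{"jaw":-1,"xyz":[0,2,165],"angular":[0,0,0]}]'
```

```text
clock: 4.4
eef_pos: [491.5, -112.8, 46.4]
tool_rot: [-3.141, 0.002, -3.142]
force: [-0.2, -0.5, 7.0]
width: 36.4
gripper_force: 59.4
```

```bash
python3 -m creep '[{"jaw":-1,"xyz":[0,0,-30],"angular":[0,0,0]},{"jaw":-1,"xyz":[0,0,-80],"angular":[0,0,0]},{"jaw":-1,"xyz":[0,0,-130],"angular":[0,0,0]},{"jaw":-1,"xyz":[-20,40,-140],"angular":[0,0,0]},{"jaw":-1,"xyz":[-40,95,-140],"angular":[0,0,0]},{"jaw":-1,"xyz":[-60,150,-140],"angular":[0,0,0]},{"jaw":-1,"xyz":[-80,205,-140],"angular":[0,0,0]},{"jaw":-1,"xyz":[-105,260,-140],"angular":[0,0,0]},{"jaw":-1,"xyz":[-120,305,-140],"angular":[0,0,0]},{"jaw":-1,"xyz":[-129,326,-140],"angular":[0,0,0]},{"jaw":-1,"xyz":[-129,326,-140],"angular":[0,0,0]},{"jaw":-1,"xyz":[-129,326,-140],"angular":[0,0,0]}]'
python3 - <<'E'
from h import *
s=ctrl.read_state(); print(s['eef_pos'],s['width'],s['gripper_force'])
for cam in ['scene','top']:
    im,d=viewer.get_image(cam); P=cloud(cam,d,np.ones(d.shape,bool))
    m=(np.hypot(P[:,0]-620,P[:,1]-213)<28)&(P[:,2]>130)&(P[:,2]<175)&(P[:,2]>0); Q=P[m]; print(cam,len(Q),Q.min(0) if len(Q) else'')
E
```

```text
clock: 5.9
eef_pos: [619.3, 211.5, 185.3]
tool_rot: [-3.14, -0.001, 3.14]
force: [0.3, -0.1, -2.1]
width: 36.6
gripper_force: 60.4
[619.34564138 211.5167805  185.2510566 ] 36.603687655861016 60.38226445001783
scene 158 [605.39306693 186.36738877 139.36778902]
top 39 [599.57892433 191.23354004 140.56213835]
```

```bash
python3 -m creep '[{"jaw":-1,"xyz":[0,1,50],"angular":[0,0,0]},{"jaw":-1,"xyz":[0,1,95],"angular":[0,0,0]},{"jaw":-1,"xyz":[0,1,120],"angular":[0,0,0]},{"jaw":-1,"xyz":[0,1,130],"angular":[0,0,0]},{"jaw":-1,"xyz":[0,1,133],"angular":[0,0,0]},{"jaw":-1,"xyz":[0,1,135],"angular":[0,0,0]},{"jaw":-1,"xyz":[0,1,136],"angular":[0,0,0]},{"jaw":-1,"xyz":[0,1,136],"angular":[0,0,0]}]'
```

```text
clock: 7.0
eef_pos: [620.1, 214.6, 49.9]
tool_rot: [3.141, 0.001, -3.141]
force: [-0.1, 1.0, -1.6]
width: 36.7
gripper_force: 60.4
```

```bash
python3 -m creep '[{"jaw":-1,"xyz":[0,0,1],"angular":[0,0,0]},{"jaw":0,"xyz":[0,0,1],"angular":[0,0,0]},{"jaw":0.4,"xyz":[0,0,1],"angular":[0,0,0]},{"jaw":0.4,"xyz":[0,0,1],"angular":[0,0,0]},{"jaw":0.4,"xyz":[0,0,-40],"angular":[0,0,0]},{"jaw":0.4,"xyz":[0,0,-90],"angular":[0,0,0]},{"jaw":1,"xyz":[0,0,-140],"angular":[0,0,0]},{"jaw":1,"xyz":[20,-60,-140],"angular":[0,0,0]},{"jaw":1,"xyz":[40,-120,-140],"angular":[0,0,0]},{"jaw":1,"xyz":[60,-180,-140],"angular":[0,0,0]},{"jaw":1,"xyz":[80,-240,-140],"angular":[0,0,0]},{"jaw":1,"xyz":[100,-300,-140],"angular":[0,0,0]}]'
python3 - <<'E'
from h import *
im,d=viewer.get_image('scene'); P=cloud('scene',d,np.ones(d.shape,bool))
Q=P[(np.hypot(P[:,0]-620,P[:,1]-213)<35)&(P[:,2]>80)&(P[:,2]<100)]; print(len(Q),np.round(Q.mean(0)),np.percentile(Q[:,2],95))
E
```

```text
clock: 8.5
eef_pos: [520.4, -83.8, 189.5]
tool_rot: [-3.141, 0.001, -3.141]
force: [1.7, -0.2, 0.5]
width: 85.5
gripper_force: 0.0
82 [622. 211.  90.] 95.02451804268404
```

```bash
python3 -m creep '[{"jaw":0.7,"xyz":[16,-60,0],"angular":[0,0,0]},{"jaw":0.65,"xyz":[32,-120,0],"angular":[0,0,0]},{"jaw":0.65,"xyz":[32,-120,20],"angular":[0,0,0]},{"jaw":0.65,"xyz":[32,-120,80],"angular":[0,0,0]},{"jaw":0.65,"xyz":[32,-120,120],"angular":[0,0,0]},{"jaw":0.65,"xyz":[32,-120,143],"angular":[0,0,0]},{"jaw":0.2,"xyz":[32,-120,143],"angular":[0,0,0]},{"jaw":-0.3,"xyz":[32,-120,143],"angular":[0,0,0]},{"jaw":-1,"xyz":[32,-120,143],"angular":[0,0,0]},{"jaw":-1,"xyz":[32,-120,143],"angular":[0,0,0]},{"jaw":-1,"xyz":[32,-120,143],"angular":[0,0,0]},{"jaw":-1,"xyz":[32,-120,143],"angular":[0,0,0]}]'
```

```text
clock: 10.05
eef_pos: [489.6, -202.2, 47.1]
tool_rot: [-3.141, 0.001, -3.142]
force: [-0.6, -0.3, 6.7]
width: 36.4
gripper_force: 60.6
```

```bash
python3 -m creep '[{"jaw":-1,"xyz":[0,0,-30],"angular":[0,0,0]},{"jaw":-1,"xyz":[0,0,-80],"angular":[0,0,0]},{"jaw":-1,"xyz":[0,0,-130],"angular":[0,0,0]},{"jaw":-1,"xyz":[-20,40,-140],"angular":[0,0,0]},{"jaw":-1,"xyz":[-40,95,-140],"angular":[0,0,0]},{"jaw":-1,"xyz":[-60,150,-140],"angular":[0,0,0]},{"jaw":-1,"xyz":[-80,205,-140],"angular":[0,0,0]},{"jaw":-1,"xyz":[-105,260,-140],"angular":[0,0,0]},{"jaw":-1,"xyz":[-125,315,-140],"angular":[0,0,0]},{"jaw":-1,"xyz":[-133,342,-140],"angular":[0,0,0]},{"jaw":-1,"xyz":[-133,342,-140],"angular":[0,0,0]},{"jaw":-1,"xyz":[-133,342,-140],"angular":[0,0,0]}]'
python3 - <<'E'
from h import *
s=ctrl.read_state(); print(s['eef_pos'],s['width'],s['gripper_force'])
im,d=viewer.get_image('scene'); P=cloud('scene',d,np.ones(d.shape,bool))
Q=P[(np.hypot(P[:,0]-623,P[:,1]-140)<26)&(P[:,2]>120)&(P[:,2]<175)]; print(len(Q),Q.min(0))
E
```

```text
clock: 11.55
eef_pos: [621.5, 138.5, 185.9]
tool_rot: [-3.14, -0.001, 3.141]
force: [-0.0, -0.0, -1.0]
width: 36.4
gripper_force: 60.3
[621.48548315 138.45469243 185.89790006] 36.38945078006211 60.32401747070253
154 [606.1099253  114.93992031 139.74314355]
```

```bash
python3 -m creep '[{"jaw":-1,"xyz":[0,0,50],"angular":[0,0,0]},{"jaw":-1,"xyz":[0,0,95],"angular":[0,0,0]},{"jaw":-1,"xyz":[0,0,120],"angular":[0,0,0]},{"jaw":-1,"xyz":[0,0,130],"angular":[0,0,0]},{"jaw":-1,"xyz":[0,0,133],"angular":[0,0,0]},{"jaw":-1,"xyz":[0,0,135],"angular":[0,0,0]},{"jaw":-1,"xyz":[0,0,136],"angular":[0,0,0]},{"jaw":-1,"xyz":[0,0,137],"angular":[0,0,0]},{"jaw":-1,"xyz":[0,0,137],"angular":[0,0,0]}]'
```

```text
clock: 12.72
eef_pos: [622.5, 140.2, 50.2]
tool_rot: [3.141, 0.001, -3.141]
force: [-0.9, -0.9, 4.7]
width: 36.4
gripper_force: 60.7
```

```bash
python3 -m creep '[{"jaw":-0.1,"xyz":[0,0,0],"angular":[0,0,0]},{"jaw":0.2,"xyz":[0,0,0],"angular":[0,0,0]},{"jaw":0.3,"xyz":[0,0,0],"angular":[0,0,0]},{"jaw":0.3,"xyz":[0,0,-40],"angular":[0,0,0]},{"jaw":0.3,"xyz":[0,0,-90],"angular":[0,0,0]},{"jaw":0.8,"xyz":[0,0,-130],"angular":[0,0,0]},{"jaw":0.8,"xyz":[55,-20,-130],"angular":[0,0,0]},{"jaw":0.8,"xyz":[110,-42,-130],"angular":[0,0,0]},{"jaw":0.8,"xyz":[111,-42,-130],"angular":[0,0,0]},{"jaw":0.8,"xyz":[111,-42,-130],"angular":[0,0,0]}]'
python3 - <<'E'
from h import *
im,d=viewer.get_image('scene'); P=cloud('scene',d,np.ones(d.shape,bool))
for x,y in [(620,213),(623,140)]:
    Q=P[(np.hypot(P[:,0]-x,P[:,1]-y)<35)&(P[:,2]>80)&(P[:,2]<100)]; print(len(Q),np.round(Q.mean(0)),np.percentile(Q[:,2],95))
E
```

```text
clock: 13.98
eef_pos: [511.9, 98.3, 179.8]
tool_rot: [3.141, 0.002, -3.141]
force: [-0.2, -0.1, -0.2]
width: 76.8
gripper_force: 0.0
79 [622. 211.  90.] 94.71793629644398
77 [624. 137.  90.] 94.83357596232308
```

```bash
python3 -m creep '[{"jaw":0.8,"xyz":[1,-1,50],"angular":[0,0,0]},{"jaw":0.8,"xyz":[1,-1,100],"angular":[0,0,0]},{"jaw":0.8,"xyz":[1,-1,125],"angular":[0,0,0]},{"jaw":0.8,"xyz":[1,-1,133],"angular":[0,0,0]},{"jaw":0.2,"xyz":[1,-1,133],"angular":[0,0,0]},{"jaw":-0.3,"xyz":[1,-1,133],"angular":[0,0,0]},{"jaw":-1,"xyz":[1,-1,133],"angular":[0,0,0]},{"jaw":-1,"xyz":[1,-1,133],"angular":[0,0,0]},{"jaw":-1,"xyz":[1,-1,133],"angular":[0,0,0]},{"jaw":-1,"xyz":[1,-1,133],"angular":[0,0,0]}]'
```

```text
clock: 15.28
eef_pos: [511.2, 97.3, 47.7]
tool_rot: [3.141, 0.003, -3.141]
force: [-1.2, -0.2, 8.0]
width: 36.0
gripper_force: 60.3
```

```bash
python3 -m creep '[{"jaw":-1,"xyz":[0,0,-30],"angular":[0,0,0]},{"jaw":-1,"xyz":[0,0,-80],"angular":[0,0,0]},{"jaw":-1,"xyz":[-20,-10,-110],"angular":[0,0,0]},{"jaw":-1,"xyz":[-65,-30,-110],"angular":[0,0,0]},{"jaw":-1,"xyz":[-115,-50,-110],"angular":[0,0,0]},{"jaw":-1,"xyz":[-135,-59,-110],"angular":[0,0,0]},{"jaw":-1,"xyz":[-135,-59,-110],"angular":[0,0,0]},{"jaw":-1,"xyz":[-135,-59,-110],"angular":[0,0,0]}]'
python3 - <<'E'
from h import *
s=ctrl.read_state(); print(s['eef_pos'],s['width'],s['gripper_force'])
for cam in ['scene','top']:
    im,d=viewer.get_image(cam); P=cloud(cam,d,np.ones(d.shape,bool))
    Q=P[(np.hypot(P[:,0]-646,P[:,1]-38)<26)&(P[:,2]>90)&(P[:,2]<140)]; print(len(Q),Q.min(0) if len(Q) else '')
    r,c=np.nonzero(d>0); g=im[r,c].astype(int); m=(g[:,1]>g[:,0]+40)&(P[:,2]<20)&(abs(P[:,0]-646)<70)&(abs(P[:,1])<100)
    c,s2,a=cv2.minAreaRect(P[m,:2].astype(np.float32)); print(cam,m.sum(),np.round(c,1),np.round(s2),a)
E
```

```text
clock: 16.27
eef_pos: [643.6, 38.8, 156.1]
tool_rot: [3.141, -0.002, -3.141]
force: [-0.2, 1.1, -0.7]
width: 36.5
gripper_force: 60.4
[643.59942652  38.75654212 156.074818  ] 36.51792169742153 60.35396592691541
147 [635.5068767   14.56828895 109.08015078]
scene 901 [641.3   6. ] [ 82. 147.] 0.1192779615521431
0 
top 265 [645.  -53.8] [33. 71.] 89.49960327148438
```

```bash
python3 -m creep '[{"jaw":-1,"xyz":[0,0,50],"angular":[0,0,0]},{"jaw":-1,"xyz":[0,0,85],"angular":[0,0,0]},{"jaw":-1,"xyz":[0,0,98],"angular":[0,0,0]},{"jaw":-1,"xyz":[0,0,102],"angular":[0,0,0]},{"jaw":-1,"xyz":[0,0,104],"angular":[0,0,0]},{"jaw":-1,"xyz":[0,0,106],"angular":[0,0,0]},{"jaw":-1,"xyz":[0,0,106],"angular":[0,0,0]}]'
```

```text
clock: 17.25
eef_pos: [645.4, 38.0, 51.0]
tool_rot: [3.142, 0.001, -3.141]
force: [0.2, 0.2, -1.8]
width: 36.3
gripper_force: 60.4
```

```bash
python3 -m creep '[{"jaw":-1,"xyz":[0,0,1],"angular":[0,0,0]},{"jaw":-0.1,"xyz":[0,0,1],"angular":[0,0,0]},{"jaw":0.2,"xyz":[0,0,1],"angular":[0,0,0]},{"jaw":0.4,"xyz":[0,0,1],"angular":[0,0,0]},{"jaw":0.4,"xyz":[0,0,-40],"angular":[0,0,0]},{"jaw":0.4,"xyz":[0,0,-90],"angular":[0,0,0]},{"jaw":0.8,"xyz":[0,0,-130],"angular":[0,0,0]},{"jaw":0.8,"xyz":[40,45,-130],"angular":[0,0,0]},{"jaw":0.8,"xyz":[80,90,-130],"angular":[0,0,0]},{"jaw":0.8,"xyz":[120,140,-130],"angular":[0,0,0]},{"jaw":0.8,"xyz":[150,190,-130],"angular":[0,0,0]},{"jaw":0.8,"xyz":[180,240,-130],"angular":[0,0,0]}]'
python3 -m creep '[{"jaw":0.8,"xyz":[20,29,0],"angular":[0,0,0]},{"jaw":0.8,"xyz":[20,29,0],"angular":[0,0,0]},{"jaw":0.8,"xyz":[20,29,0],"angular":[0,0,0]}]'
python3 - <<'E'
from h import *
im,d=viewer.get_image('scene'); P=cloud('scene',d,np.ones(d.shape,bool))
for x,y in [(620,213),(623,140),(645,38)]:
    Q=P[(np.hypot(P[:,0]-x,P[:,1]-y)<35)&(P[:,2]>80)&(P[:,2]<100)]; print(len(Q),np.round(Q.mean(0)),np.percentile(Q[:,2],95))
E
```

```text
clock: 18.75
eef_pos: [463.9, 279.4, 180.5]
tool_rot: [3.141, 0.0, -3.142]
force: [0.4, 0.6, 0.1]
width: 76.7
gripper_force: 0.0
clock: 19.12
eef_pos: [445.5, 306.0, 180.3]
tool_rot: [-3.141, 0.0, 3.141]
force: [-0.4, -1.2, -0.4]
width: 77.2
gripper_force: 0.0
78 [622. 211.  90.] 94.62547837453103
75 [624. 138.  90.] 93.918123458785
95 [648.  37.  90.] 94.58251123332235
```

```bash
python3 -m creep '[{"jaw":0.7,"xyz":[0,1,50],"angular":[0,0,0]},{"jaw":0.7,"xyz":[0,1,100],"angular":[0,0,0]},{"jaw":0.7,"xyz":[0,1,135],"angular":[0,0,0]},{"jaw":0.7,"xyz":[0,1,147],"angular":[0,0,0]},{"jaw":0.7,"xyz":[0,1,147],"angular":[0,0,0]},{"jaw":0.2,"xyz":[0,1,147],"angular":[0,0,0]},{"jaw":-0.1,"xyz":[0,1,147],"angular":[0,0,0]},{"jaw":-1,"xyz":[0,1,147],"angular":[0,0,0]},{"jaw":-1,"xyz":[0,1,147],"angular":[0,0,0]},{"jaw":-1,"xyz":[0,1,147],"angular":[0,0,0]},{"jaw":-1,"xyz":[0,1,147],"angular":[0,0,0]}]'
```

```text
clock: 20.55
eef_pos: [446.0, 308.5, 34.9]
tool_rot: [3.14, 0.003, -3.141]
force: [0.3, 0.4, 6.6]
width: 44.3
gripper_force: 60.1
```

```bash
python3 -m creep '[{"jaw":-1,"xyz":[0,0,-30],"angular":[0,0,0]},{"jaw":-1,"xyz":[0,0,-80],"angular":[0,0,0]},{"jaw":-1,"xyz":[0,0,-130],"angular":[0,0,0]},{"jaw":-1,"xyz":[-20,-50,-140],"angular":[0,0,0]},{"jaw":-1,"xyz":[-40,-100,-140],"angular":[0,0,0]},{"jaw":-1,"xyz":[-60,-150,-140],"angular":[0,0,0]},{"jaw":-1,"xyz":[-80,-200,-140],"angular":[0,0,0]},{"jaw":-1,"xyz":[-100,-250,-140],"angular":[0,0,0]},{"jaw":-1,"xyz":[-120,-300,-140],"angular":[0,0,0]},{"jaw":-1,"xyz":[-140,-350,-140],"angular":[0,0,0]},{"jaw":-1,"xyz":[-160,-400,-140],"angular":[0,0,0]},{"jaw":-1,"xyz":[-180,-450,-140],"angular":[0,0,0]}]'
python3 -m creep '[{"jaw":-1,"xyz":[-20,-50,0],"angular":[0,0,0]},{"jaw":-1,"xyz":[-32,-80,0],"angular":[0,0,0]},{"jaw":-1,"xyz":[-32,-80,0],"angular":[0,0,0]},{"jaw":-1,"xyz":[-32,-80,0],"angular":[0,0,0]}]'
python3 - <<'E'
from h import *
s=ctrl.read_state(); print(s['eef_pos'],s['width'],s['gripper_force'])
im,d=viewer.get_image('scene'); P=cloud('scene',d,np.ones(d.shape,bool)); cv2.imwrite('pics/s1.png',cv2.resize(im[110:340,90:410,::-1],None,fx=2.5,fy=2.5))
Q=P[(np.hypot(P[:,0]-658,P[:,1]+222)<28)&(P[:,2]>100)&(P[:,2]<170)]; print(len(Q),Q.min(0))
E
```

```text
clock: 22.05
eef_pos: [625.5, -143.6, 174.0]
tool_rot: [3.142, 0.001, -3.141]
force: [1.1, -0.0, -0.5]
width: 44.3
gripper_force: 61.4
clock: 22.55
eef_pos: [656.7, -220.7, 173.4]
tool_rot: [3.14, -0.0, -3.141]
force: [-0.7, 0.5, -0.5]
width: 44.5
gripper_force: 61.4
[ 656.71798549 -220.65850514  173.39964671] 44.53235321515285 61.400424940511584
238 [ 654.28276228 -249.38643377  138.91638159]
```

View pics/s1.png

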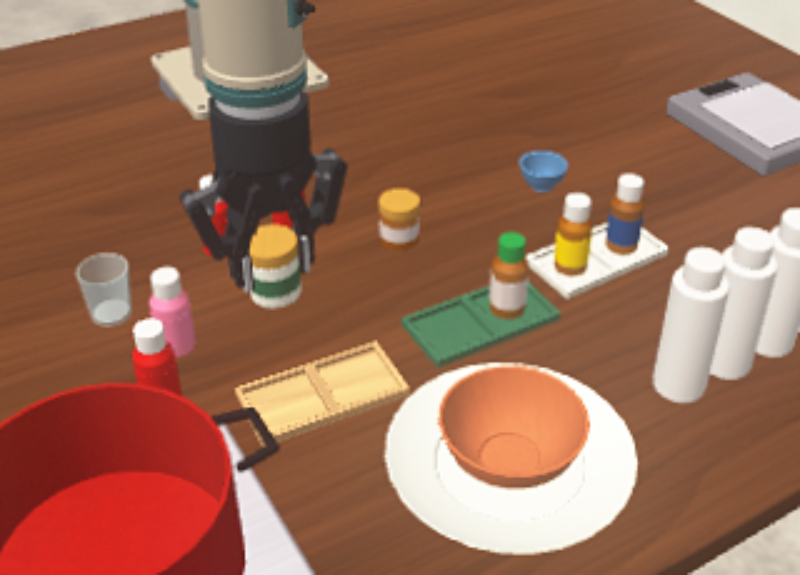

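The scene picture shows the white tray holding the yellow oil (573,235) and the blue oil (628,215), and the tonic standing in the green tray (508,280). The jar is held level at (275,265) and the wood tray is free. I'll check the clearance to the pot handle and the red bottle before lowering.

Run:
```python
from h import *
for cam in ['scene','top']:
    im,d=viewer.get_image(cam); P=cloud(cam,d,np.ones(d.shape,bool))
    for lo,hi in [(20,60),(60,100),(100,136)]:
        Q=P[(abs(P[:,0]-658)<70)&(abs(P[:,1]+222)<110)&(P[:,2]>lo)&(P[:,2]<hi)]
        Q=Q[np.argsort(np.maximum(abs(Q[:,0]-658),abs(Q[:,1]+222)))]; print(cam,lo,len(Q),np.round(Q[:2]).tolist(), np.round(Q.max(0)) if len(Q) else '')
```

```text
scene 20 209 [[711.0, -288.0, 44.0], [695.0, -288.0, 45.0]] [ 728. -113.   60.]
scene 60 197 [[592.0, -299.0, 61.0], [596.0, -300.0, 62.0]] [ 608. -299.   93.]
scene 100 0 [] 
top 20 54 [[591.0, -300.0, 33.0], [590.0, -301.0, 59.0]] [ 727. -114.   59.]
top 60 15 [[589.0, -302.0, 64.0], [592.0, -302.0, 63.0]] [ 602. -302.   67.]
top 100 0 []
```

```bash
python3 -m creep '[{"jaw":-1,"xyz":[0,0,50],"angular":[0,0,0]},{"jaw":-1,"xyz":[0,0,95],"angular":[0,0,0]},{"jaw":-1,"xyz":[0,0,120],"angular":[0,0,0]},{"jaw":-1,"xyz":[0,0,129],"angular":[0,0,0]},{"jaw":-1,"xyz":[0,0,132],"angular":[0,0,0]},{"jaw":-1,"xyz":[0,0,134],"angular":[0,0,0]},{"jaw":-1,"xyz":[0,0,135],"angular":[0,0,0]},{"jaw":-1,"xyz":[0,0,135],"angular":[0,0,0]}]'
```

```text
clock: 23.7
eef_pos: [657.4, -222.1, 38.9]
tool_rot: [-3.141, 0.001, -3.141]
force: [0.1, 0.4, -0.9]
width: 44.6
gripper_force: 61.4
```

```bash
python3 -m creep '[{"jaw":-1,"xyz":[0,0,1],"angular":[0,0,0]},{"jaw":0.1,"xyz":[0,0,1],"angular":[0,0,0]},{"jaw":0.4,"xyz":[0,0,1],"angular":[0,0,0]},{"jaw":0.4,"xyz":[0,0,1],"angular":[0,0,0]},{"jaw":0.4,"xyz":[0,0,-30],"angular":[0,0,0]},{"jaw":0.5,"xyz":[0,0,-80],"angular":[0,0,0]},{"jaw":0.8,"xyz":[0,0,-135],"angular":[0,0,0]},{"jaw":0.8,"xyz":[35,45,-135],"angular":[0,0,0]},{"jaw":0.8,"xyz":[70,90,-135],"angular":[0,0,0]},{"jaw":0.8,"xyz":[105,135,-135],"angular":[0,0,0]},{"jaw":0.8,"xyz":[140,180,-135],"angular":[0,0,0]},{"jaw":0.8,"xyz":[177,224,-135],"angular":[0,0,0]}]'
python3 -m creep '[{"jaw":0.7,"xyz":[0,0,0],"angular":[0,0,0]},{"jaw":0.7,"xyz":[0,0,0],"angular":[0,0,0]}]'
python3 - <<'E'
from h import *
im,d=viewer.get_image('scene'); P=cloud('scene',d,np.ones(d.shape,bool))
Q=P[(np.hypot(P[:,0]-658,P[:,1]+222)<40)&(P[:,2]>45)&(P[:,2]<70)]; print(len(Q),np.round(Q.mean(0)),np.percentile(Q[:,2],95))
E
```

```text
clock: 25.2
eef_pos: [479.1, 3.5, 173.6]
tool_rot: [3.141, 0.001, -3.141]
force: [0.7, 0.5, -0.4]
width: 76.8
gripper_force: 0.0
clock: 25.45
eef_pos: [480.8, 1.7, 173.7]
tool_rot: [-3.141, 0.002, -3.141]
force: [0.4, -0.0, -0.1]
width: 72.1
gripper_force: 0.0
303 [ 660. -222.   58.] 61.89570655103272
```

```bash
python3 -m creep '[{"jaw":0.7,"xyz":[0,0,50],"angular":[0,0,0]},{"jaw":0.7,"xyz":[0,0,100],"angular":[0,0,0]},{"jaw":0.7,"xyz":[0,0,130],"angular":[0,0,0]},{"jaw":0.7,"xyz":[0,0,140],"angular":[0,0,0]},{"jaw":0.7,"xyz":[0,0,140],"angular":[0,0,0]},{"jaw":0.2,"xyz":[0,0,140],"angular":[0,0,0]},{"jaw":-0.1,"xyz":[0,0,140],"angular":[0,0,0]},{"jaw":-1,"xyz":[0,0,140],"angular":[0,0,0]},{"jaw":-1,"xyz":[0,0,140],"angular":[0,0,0]},{"jaw":-1,"xyz":[0,0,140],"angular":[0,0,0]},{"jaw":-1,"xyz":[0,0,140],"angular":[0,0,0]}]'
```

```text
clock: 26.88
eef_pos: [481.1, 1.9, 34.7]
tool_rot: [-3.142, 0.003, -3.142]
force: [-0.1, -0.3, 8.1]
width: 44.2
gripper_force: 60.2
```

```bash
python3 -m creep '[{"jaw":-1,"xyz":[0,0,-30],"angular":[0,0,0]},{"jaw":-1,"xyz":[0,0,-80],"angular":[0,0,0]},{"jaw":-1,"xyz":[0,0,-120],"angular":[0,0,0]},{"jaw":-1,"xyz":[-40,-35,-120],"angular":[0,0,0]},{"jaw":-1,"xyz":[-80,-70,-120],"angular":[0,0,0]},{"jaw":-1,"xyz":[-125,-105,-120],"angular":[0,0,0]},{"jaw":-1,"xyz":[-165,-140,-120],"angular":[0,0,0]},{"jaw":-1,"xyz":[-180,-151,-120],"angular":[0,0,0]},{"jaw":-1,"xyz":[-180,-151,-120],"angular":[0,0,0]},{"jaw":-1,"xyz":[-180,-151,-120],"angular":[0,0,0]}]'
python3 -m creep '[{"jaw":-1,"xyz":[0,0,50],"angular":[0,0,0]},{"jaw":-1,"xyz":[0,0,90],"angular":[0,0,0]},{"jaw":-1,"xyz":[0,0,108],"angular":[0,0,0]},{"jaw":-1,"xyz":[0,0,113],"angular":[0,0,0]},{"jaw":-1,"xyz":[0,0,115],"angular":[0,0,0]},{"jaw":-1,"xyz":[0,0,115],"angular":[0,0,0]}]'
```

```text
clock: 28.12
eef_pos: [658.9, -147.6, 153.2]
tool_rot: [3.14, -0.002, -3.14]
force: [-0.1, -0.0, -0.7]
width: 44.7
gripper_force: 61.5
clock: 28.88
eef_pos: [661.0, -149.2, 39.8]
tool_rot: [-3.141, 0.002, -3.141]
force: [-0.7, 0.4, -0.6]
width: 44.7
gripper_force: 61.5
```

```bash
python3 -m creep '[{"jaw":-1,"xyz":[0,0,1],"angular":[0,0,0]},{"jaw":-1,"xyz":[0,0,2],"angular":[0,0,0]},{"jaw":-1,"xyz":[0,0,2],"angular":[0,0,0]},{"jaw":0.15,"xyz":[0,0,2],"angular":[0,0,0]},{"jaw":0.33,"xyz":[0,0,2],"angular":[0,0,0]},{"jaw":0.33,"xyz":[0,0,2],"angular":[0,0,0]},{"jaw":0.33,"xyz":[0,0,-30],"angular":[0,0,0]},{"jaw":0.33,"xyz":[0,0,-80],"angular":[0,0,0]},{"jaw":0.33,"xyz":[0,0,-135],"angular":[0,0,0]},{"jaw":0.33,"xyz":[50,20,-150],"angular":[0,0,0]},{"jaw":0.33,"xyz":[100,40,-150],"angular":[0,0,0]},{"jaw":0.33,"xyz":[100,40,-150],"angular":[0,0,0]}]'
python3 - <<'E'
from h import *
im,d=viewer.get_image('scene'); P=cloud('scene',d,np.ones(d.shape,bool)); cv2.imwrite('pics/s2.png',cv2.resize(im[110:340,90:410,::-1],None,fx=2.5,fy=2.5))
im,_=viewer.get_image('top'); cv2.imwrite('pics/t2.png',cv2.resize(im[90:290,80:430,::-1],None,fx=2.25,fy=2.25))
E
```

```text
clock: 30.38
eef_pos: [554.6, -107.1, 188.0]
tool_rot: [3.14, -0.007, -3.14]
force: [0.4, -0.2, 0.0]
width: 57.0
gripper_force: 0.0
```

View pics/s2.png

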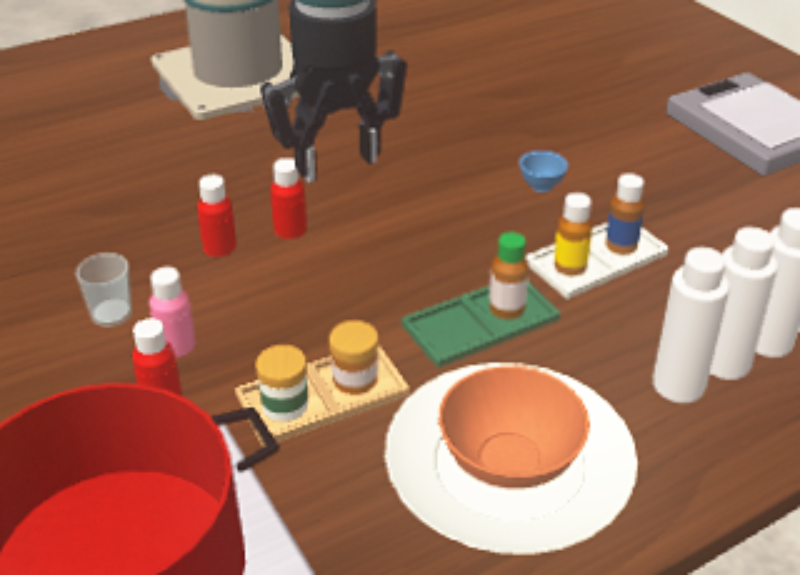

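View pics/t2.png

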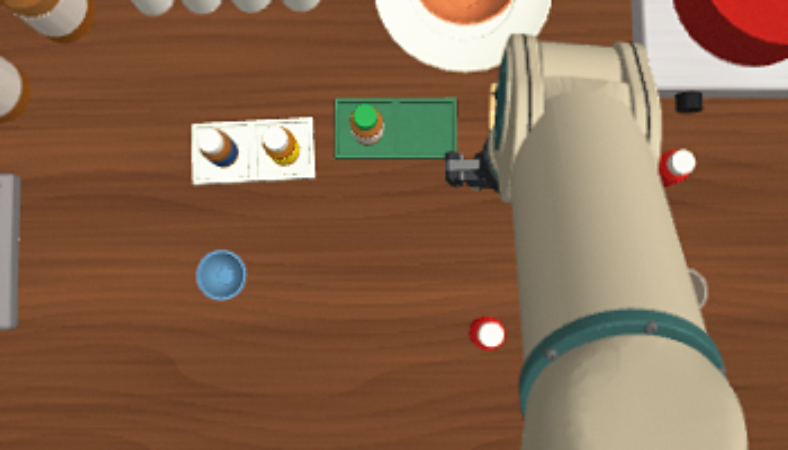

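All five stand upright, each in its own bay: jars at (283,385) and (353,358), tonic at (508,280), oils at (573,240) and (627,215). The dish and beaker have not moved, and the gripper is clear of everything.

```bash
python3 -c "
from cell import ctrl
print(ctrl.finish_job())"
```

```text
the job is handed in; nothing more can be done
None
```

All five bottles and jars are standing upright in their own bays of the correct trays, the beaker and blue dish were left where they stood, and the job was handed in at about 30 s; the hand-in gave no verdict.

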